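# Bolt the specimen carrier shut

## Robot

A 6-joint arm with a two-finger parallel gripper is mounted at the origin on the work surface. World frame = base frame: x ahead of the robot, y to its left, z up, the work surface at z = 0. Lengths are in m, angles in rad, forces in N, time in s.
With the tool pointing down it reaches from about 0.225 to 0.875 m from the base axis. Payload 3.4 kg.
Tool frame: the origin (TCP) lies at the very end of the fingers, on their centre line; the grasp point (between the pads) lies 19 mm behind it; z points along the fingers, y is the line along which they close (so a half turn about z gives the same grasp; the last joint's range is limited). The gripper opens to 85 mm and grips with 20 to 120 N. Pads are 22 mm wide; open, the fingers measure 114 mm over their backs; the gripper's body (76 mm by 85 mm) begins 54 mm behind the grasp point. The pads swing forward as they close: fully open they stand 13 mm farther back than shut.
Start: joints at [-1.37, 0.276, 1.505, -0, 1.361, -0.121], TCP at [0.182, -0.546, 0.231] pointing down, gripper open.
Joint ranges: [-2.89, 2.89], [-0.75, 2.08], [0.22, 2.7], [-1.18, 4.32], [0.11, 2.71], [-2.7, 2.7]. Speed limits (rad/s): [2.57, 2.57, 3.14, 3.14, 3.14, 3.14].

## Interface

Orientations are given as a unit quaternion [w, x, y, z].
In Python, from rig import get_state, optics, sign_off gives the robot as it stands.
- The arm moves only by the tool send_rows, never from a script. Its argument "increments" is a list of rows, each an object with "gripper": the gripper's target within -1 to 1 (shut at 1, half-way at 0, fully open at -1); "linear": the shift along the world's x, y, z in m, a list of three; "delta_rot": the turn, a rotation vector about the world's x, y, z in rad, a list of three. In form: [{"gripper": gripper, "linear": [dx, dy, dz], "delta_rot": [rx, ry, rz]}, ...]. A call has 1 to 8 rows; each row is the pose to reach, as a shift and turn from the pose commanded when the call began; what a row does not reach only later rows make up. A row lasts 1/10 s, in which the tool goes at most 50 mm and 8.59 degrees, less where a joint would pass 70% of its speed; a pose out of reach is approached as far as the arm can. A call with a gripper value outside its range is refused whole. The fingers move at their own pace and stop on an object; "newtons" is the grip in N (left out, the last holds). Time passes only in rows, so rows that repeat a pose let the fingers close. It gives the time, the measured TCP pose, the force, the opening and the grip force at its end, in the units of the state.
- get_state(): the state, without advancing time (a new reading comes with each control period).
- optics.get_image(name): name is "scene" or "top"; returns a dict with "pixels" (420x560x3 uint8, blue, green, red), "K" (3x3 intrinsics, pixels), "rvec" (rotation vector, rad) and "tvec" (3), from world to camera coordinates, as OpenCV has them. Camera axes: x right, y down, z forward; pixel columns grow to the right and rows downward; lengths in m; the calibration is good to about 2 mm. A picture is of the moment at which its call begins. There is no depth.
- sign_off(): hands the job in; it is judged then, once.
The state is a dict: "clock": time; "qpos": joint angles; "qd": joint speeds; "effort": joint torques, N m; "position": TCP position; "ee_rot": TCP orientation; "contact_force": force on the tool from outside, world axes, zero at the start; "moment": the same for the moment, N m; "width": finger opening in m; "gripper_force": force on a finger pad.
Only numpy, scipy, OpenCV 4.12 (cv2) and the standard library are available. Lean on these libraries where they do the work, as an engineer would, in place of code of your own. Each camera call takes 0.05 s, during which the arm holds its last target. There are 200 camera calls.

## Task

Lock the lid of the blue specimen carrier for collection: press the long yellow safety catch on the lid down with one fingertip and, keeping it down all the way, push the red tab with the other fingertip until the steel bolt is fully home in its keeper; then let go so that the catch springs right up and locks it. Only press and push: lift nothing, do not shove the carrier about, and leave all the other things where they stand.

Things in the scene. Friction and masses are not known exactly. Their poses are not given: they have to be found in the camera images.
- carrier: Blue box with white lid, 260 (its x) x 220 (its y) x 120 mm high, about 4 kg, loose on the bench. Origin: centre of its underside, z up. On the lid's top: yellow catch at x = -26 mm and beside it a steel bolt at x = +24 mm, sliding along +y into a steel keeper on the +y wall. Straps over the bolt at y = 43 to 91 mm reach 151 mm above the bench, the keeper 157 mm.
- catch_top (a point): Centre of the top face of the yellow catch, a flat plate 32 mm (carrier x) by 106 mm (carrier y), 6 mm thick, 166 mm above the bench when up. It moves straight down when pressed anywhere on it. Axes as the carrier's.
- catch (a joint): How far the catch is pressed down, m: 0 = up, 0.010 = at its stop. Spring: 3.5 N to start, 7 N at the stop. Its tooth blocks the bolt unless it is 6 mm or more down; let up part way, it drops between the bolt's comb teeth and blocks again. It rises fully to lock only within the bolt's first or last 3 mm of travel.
- tab_back (a point): Centre of the red tab's flat back face (towards the carrier's -y), the face to push, 164 mm above the bench. The tab stands on the bolt, 36 mm wide (carrier x), 8 mm thick, from 146 to 183 mm above the bench. Behind it the bolt's bar has its top at 146 mm, 10 mm below the top of the fully pressed catch. Gap from tab to catch plate 16 mm, centre lines 50 mm apart. Axes as the carrier's.
- bolt (a joint): How far the bolt has slid towards the carrier's +y, m: 0 = open, 0.040 = at its stop, fully home in the keeper. It starts at 0 to 0.003. Friction about 2 N, no spring; it is locked home when the catch has sprung up with the bolt at 0.037 or more.
- label_roll: Bystander: white roll of labels standing on the lid, 52 mm diameter, 40 mm high; origin at the centre of its underside.
- cassette: Bystander: white test cassette lying on the lid, 22 x 70 x 8 mm; origin at the centre of its underside.
- dropper_a: Bystander: white dropper bottle with white cap, 34 mm diameter, 70 mm high; origin at the centre of its underside.
- dropper_b: Bystander: white dropper bottle with blue cap, 34 mm diameter, 70 mm high; origin at the centre of its underside.
- marker: Bystander: green marker pen with black cap lying on the bench, 130 mm long (its y), 17 mm thick; origin under its middle.
- tip_box: Bystander: black pipette tip box with green tips, 125 x 85 mm, 72 mm high; origin at the centre of its underside.
- tube_rack: Bystander: white rack of capped sample tubes, 220 x 80 mm, 104 mm high with the tubes; origin at the centre of its underside.

How it is judged:
On the way, in this order (a step that is already met when the one before it is completed fails the run):
1. a fingertip holds the catch down, the bolt still open (value of joint catch above 0.0055 m and contact force between the fingers and catch above 0.5 N and value of joint bolt below 0.008 m), for 0.1 s.
2. with the catch still held down by a finger, another part of the fingers pushes the bolt past half-way (value of joint catch above 0.0045 m and contact force between the fingers and catch above 0.3 N and contact force between the fingers and bolt above 0.1 N and value of joint bolt between 0.02 and 0.039 m).
At the end, for the whole second after the job is handed in: The bolt is home (within 4 mm of its stop), the catch is up again (within 2 mm), the carrier stands flat and still within 30 mm of where it stood, and the robot is clear (value of joint bolt above 0.036 m and value of joint catch below 0.002 m and angle between carrier's own z axis and vertical below 0.05 rad and linear speed of carrier below 0.01 m/s and distance of carrier from where it was at the start of the episode below 0.03 m); the robot touches nothing.
It fails at once if the catch is let up while the bolt is part way (value of joint catch below 0.003 m and value of joint bolt between 0.007 and 0.033 m).
It fails at once if the carrier is shoved more than 30 mm, lifted or tipped (distance of carrier from where it was at the start of the episode above 0.03 m or height (world z) of carrier above 0.012 m or angle between carrier's own z axis and vertical above 0.1 rad).
It fails at once if a bystander is moved more than 30 mm, lifted or carried (distance of any of label_roll, cassette, dropper_a, dropper_b, marker, tip_box, tube_rack from where it was at the start of the episode above 0.03 m).
It fails at once if the robot handles a bystander (contact force between the fingers and label_roll above 1 N or contact force between the fingers and cassette above 1 N or contact force between the fingers and dropper_a above 1 N or contact force between the fingers and dropper_b above 1 N or contact force between the fingers and marker above 1 N or contact force between the fingers and tip_box above 1 N or contact force between the fingers and tube_rack above 1 N).
It also fails if it takes over 38 s, if anything falls off the work surface, if the arm or the gripper's body presses on something with over 40 N, if the wrist force passes 120 N, or if a joint passes its speed limit or range.

## Working session

There is one attempt and no reset: what is moved stays moved. The work goes in short steps, Python scripts to look and compute and a tool call to move; the robot and the scene stay as the last step left them, time stands still between calls to the robot, and variables do not carry over. Pictures are saved under pics/ and viewed, at most 10 in all, crops included, and the job is handed in when it is done.

Besides the shell and the picture viewer there is one more tool, called by a JSON object that holds its "method" and its "body". send_rows: Moves the arm, as the interface text tells. Its arguments: {"type":"object","properties":{"increments":{"type":"array"},"newtons":{"type":"number"}},"required":["increments"]}

```bash
mkdir -p pics; cat > h.py <<'E'
import numpy as np, cv2
from rig import get_state, optics, sign_off
def shot(n,save=None):
    im=optics.get_image(n); R=cv2.Rodrigues(np.array(im["rvec"],float))[0]
    if save: cv2.imwrite("pics/"+save,im["pixels"])
    return im,R
def onz(im,R,uv,z):
    d=R.T@np.linalg.inv(np.array(im["K"]))@np.array([uv[0],uv[1],1.]); c=-R.T@np.array(im["tvec"]).ravel()
    return c+d*(z-c[2])/d[2]
E
python3 - <<'E'
from h import *
for n in("scene","top"):
    im,R=shot(n,n+"0.png"); print(n,(-R.T@np.array(im["tvec"]).ravel()).round(3),np.array(im["K"]).round(0).tolist())
    hsv=cv2.cvtColor(im["pixels"],cv2.COLOR_BGR2HSV)
    for name,lo,hi,z in(("yellow",(20,120,80),(35,255,255),.166),("red",(0,140,70),(6,255,255),.183),("blue",(100,120,50),(125,255,255),.12)):
        m=cv2.inRange(hsv,lo,hi)
        if name=="red": m|=cv2.inRange(hsv,(174,140,70),(180,255,255))
        for c in cv2.findContours(m,cv2.RETR_EXTERNAL,cv2.CHAIN_APPROX_NONE)[0]:
            if cv2.contourArea(c)>25:
                b=cv2.boxPoints(cv2.minAreaRect(c)); print(name,cv2.contourArea(c),b.round(0).tolist(),[onz(im,R,p,z)[:2].round(3).tolist() for p in b])
print(get_state())
E
```

```text
scene [ 1.467 -0.374  1.161] [[485.0, 0.0, 276.0], [0.0, 485.0, 210.0], [0.0, 0.0, 1.0]]
yellow 237.5 [[249.0, 194.0], [249.0, 186.0], [285.0, 188.0], [285.0, 196.0]] [[0.498, -0.04], [0.466, -0.026], [0.518, 0.068], [0.549, 0.052]]
red 2300.5 [[522.0, 339.0], [559.0, 339.0], [559.0, 419.0], [522.0, 419.0]] [[1.192, 0.337], [1.226, 0.411], [1.356, 0.277], [1.327, 0.211]]
red 1230.0 [[408.0, 102.0], [461.0, 102.0], [461.0, 132.0], [408.0, 132.0]] [[0.311, 0.642], [0.389, 0.812], [0.529, 0.7], [0.457, 0.541]]
blue 1284.0 [[143.0, 333.0], [185.0, 333.0], [185.0, 372.0], [143.0, 372.0]] [[0.793, -0.433], [0.834, -0.341], [0.929, -0.369], [0.89, -0.456]]
blue 451.0 [[394.0, 272.0], [436.0, 255.0], [441.0, 270.0], [400.0, 287.0]] [[0.886, 0.215], [0.885, 0.351], [0.932, 0.334], [0.932, 0.203]]
blue 1544.5 [[-3.0, 258.0], [43.0, 248.0], [52.0, 290.0], [5.0, 300.0]] [[0.403, -0.747], [0.419, -0.628], [0.575, -0.621], [0.558, -0.731]]
blue 48.0 [[228.0, 243.0], [303.0, 225.0], [308.0, 247.0], [233.0, 266.0]] [[0.611, -0.152], [0.637, 0.07], [0.718, 0.047], [0.691, -0.166]]
top [ 0.469 -0.008 
[... 916 characters left out ...]
 'qpos': array([-1.37001014e+00,  2.76535066e-01,  1.50597803e+00,  9.31057209e-06,
        1.36073763e+00, -1.20986842e-01]), 'qd': array([ 7.19435726e-04, -1.24618424e-03, -3.51423600e-03,  5.98356048e-04,
       -4.92908012e-05,  8.69873748e-07]), 'effort': array([ 1.83150805e-03, -4.17699587e+01, -2.46405655e+01, -2.74306076e-04,
        5.79411324e-03,  2.15067985e-06]), 'position': array([ 0.18175431, -0.54502444,  0.2305357 ]), 'ee_rot': array([-8.28558672e-04,  9.87085474e-01,  1.60192319e-01, -2.85209984e-05]), 'contact_force': array([-0.18504084,  0.21764583,  0.32162327]), 'moment': array([-0.01211728,  0.00661315, -0.012417  ]), 'gripper_force': 0.0, 'width': 0.08534537846081874}
```

View pics/top0.png

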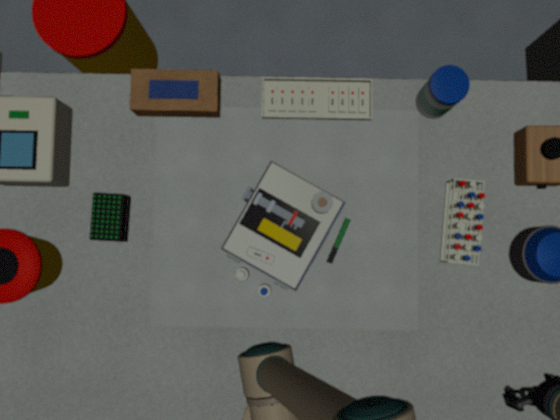

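View pics/scene0.png

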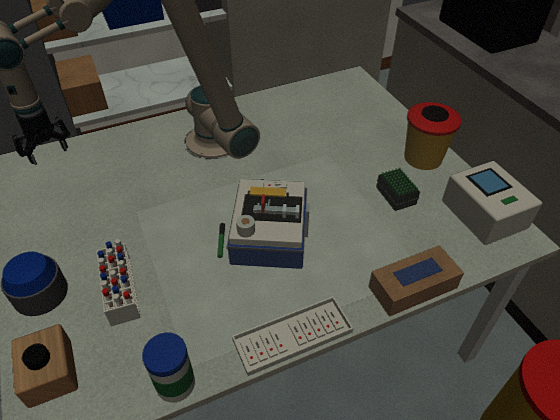

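The top view shows the catch at about (279,234), the red tab at (294,216), the keeper to the left at (247,193), the roll at (320,202) and the cassette at (260,257). Carrier +y points to image upper left. The scene view agrees with this. Next I'll measure the tab and the roll.

```bash
python3 - <<'E'
from h import *
C=np.array([.5065,.0135]); 
for n,box in(("top",(210,150,360,300)),("scene",(220,170,320,275))):
    im,R=shot(n); x0,y0,x1,y1=box; p=im["pixels"]; crop=p[y0:y1,x0:x1]
    cv2.imwrite(f"pics/{n}crop.png",cv2.resize(crop,None,fx=5 if n=="top" else 5,fy=4 if n=="top" else 5,interpolation=cv2.INTER_CUBIC))
    hsv=cv2.cvtColor(p,cv2.COLOR_BGR2HSV); m=cv2.inRange(hsv,(0,110,60),(8,255,255))|cv2.inRange(hsv,(172,110,60),(180,255,255))
    k=np.zeros_like(m);k[y0:y1,x0:x1]=255;m&=k
    y=cv2.inRange(hsv,(20,120,80),(35,255,255))&k
    yc=max(cv2.findContours(y,0,1)[0],key=cv2.contourArea); q=np.array([onz(im,R,c,.166)[:2] for c in cv2.boxPoints(cv2.minAreaRect(yc))])
    e=q-np.roll(q,1,0); l=e[np.argmax(np.linalg.norm(e,axis=1))]; l=l*np.sign(l[1]); Y=l/np.linalg.norm(l); X=np.array([Y[1],-Y[0]])
    print(n,"yaw deg",np.degrees(np.arctan2(-Y[0],Y[1])),"catch",q.mean(0),np.linalg.norm(e,axis=1))
    for c in cv2.findContours(m,cv2.RETR_EXTERNAL,cv2.CHAIN_APPROX_NONE)[0]:
        if len(c)<5: continue
        r=cv2.minAreaRect(c); w=[onz(im,R,b,.183)[:2] for b in cv2.boxPoints(r)]
        print(r,"tab corners rel catch (cx,cy) z183:",[((b-C)@X*1000).round().tolist().__repr__()+","+str(((b-C)@Y*1000).round()) for b in w], np.mean(w,0).round(4))
    if n=="top":
        for nm,uv,z in(("roll",(321,202),.16),("keeper",(247,193),.157),("cass",(260,257),.128)):
            b=onz(im,R,uv,z)[:2]-C; print(nm,(b@X).round(3),(b@Y).round(3))
        blue=None
E
```

```text
top yaw deg -28.795762676738846 catch [0.50560857 0.01367458] [0.10815982 0.03449201 0.10832175 0.03439826]
((292.7000427246094, 217.60003662109375), (4.4721360206604, 15.652474403381348), 26.56505012512207) tab corners rel catch (cx,cy) z183: ['30.0,-5.0', '67.0,-3.0', '68.0,-14.0', '30.0,-16.0'] [ 0.5446 -0.0181]
roll 0.117 -0.05
keeper 0.047 0.118
cass -0.074 0.014
scene yaw deg -29.14991855974033 catch [0.50865638 0.0140975 ] [0.10391021 0.03540191 0.10570674 0.03511156]
((262.0000305175781, 211.00003051757812), (2.8284268379211426, 1.4142134189605713), 45.0) tab corners rel catch (cx,cy) z183: ['99.0,-7.0', '95.0,-5.0', '102.0,2.0', '106.0,-1.0'] [ 0.5926 -0.0378]
((262.5, 199.0), (3.0, 10.0), 0.0) tab corners rel catch (cx,cy) z183: ['73.0,-9.0', '33.0,-13.0', '32.0,-5.0', '72.0,-0.0'] [ 0.5491 -0.0181]
```

View pics/topcrop.png

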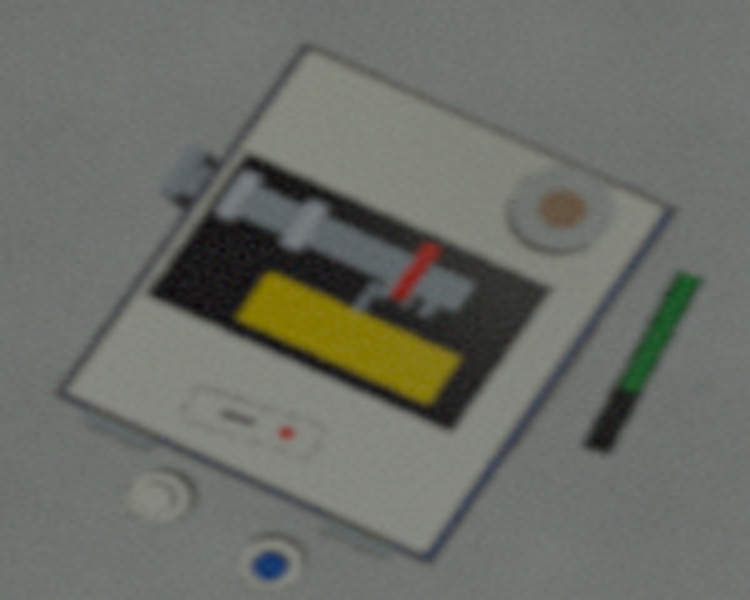

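View pics/scenecrop.png

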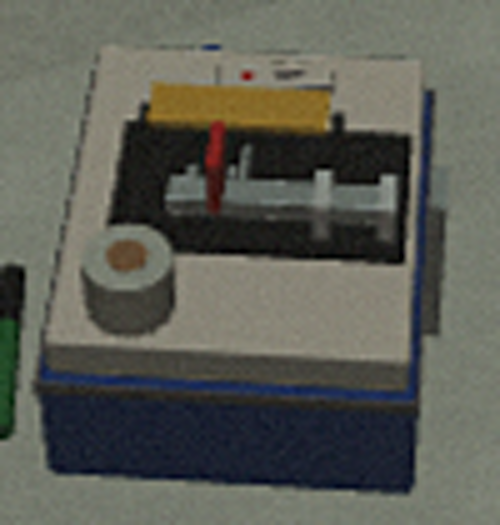

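The crops confirm the layout. The tab's centre is (+49,-9.5) mm from the catch centre in carrier axes, where 50 mm across was expected, and the yaw is about -28.8°. Both cameras agree. The roll is well clear of the approach. I'm moving to above the start pose, TCP (0.512,-0.027), with a turn of +0.746 rad.

{"method": "send_rows", "body": {"increments": [{"gripper": 0.1,"linear": [0.02,0.032,0],"delta_rot": [0,0,0.05]},{"gripper": 0.1,"linear": [0.044,0.069,0],"delta_rot": [0,0,0.12]},{"gripper": 0.1,"linear": [0.068,0.106,0],"delta_rot": [0,0,0.2]},{"gripper": 0.1,"linear": [0.092,0.143,0],"delta_rot": [0,0,0.28]},{"gripper": 0.1,"linear": [0.115,0.18,0],"delta_rot": [0,0,0.36]},{"gripper": 0.1,"linear": [0.139,0.217,0],"delta_rot": [0,0,0.44]},{"gripper": 0.1,"linear": [0.162,0.254,0],"delta_rot": [0,0,0.5]},{"gripper": 0.1,"linear": [0.18,0.282,0],"delta_rot": [0,0,0.55]}], "newtons": 20}}

```text
clock: 1.0
position: [0.3625, -0.2611, 0.2313]
ee_rot: [-0.0, 0.906, 0.424, 0.0]
contact_force: [1.1, -0.4, 0.3]
width: 0.0384
gripper_force: 0.0
```

{"method": "send_rows", "body": {"increments": [{"gripper": 0.1,"linear": [0.02,0.032,0],"delta_rot": [0,0,0.03]},{"gripper": 0.1,"linear": [0.044,0.069,0],"delta_rot": [0,0,0.07]},{"gripper": 0.1,"linear": [0.068,0.106,0],"delta_rot": [0,0,0.11]},{"gripper": 0.1,"linear": [0.092,0.143,0],"delta_rot": [0,0,0.15]},{"gripper": 0.1,"linear": [0.115,0.18,0],"delta_rot": [0,0,0.18]},{"gripper": 0.1,"linear": [0.135,0.212,0],"delta_rot": [0,0,0.196]},{"gripper": 0.1,"linear": [0.15,0.236,0],"delta_rot": [0,0,0.196]},{"gripper": 0.1,"linear": [0.15,0.236,0],"delta_rot": [0,0,0.196]}]}}

```text
clock: 1.8
position: [0.5134, -0.0246, 0.231]
ee_rot: [-0.0, 0.86, 0.511, 0.001]
contact_force: [-0.4, -0.3, -0.6]
width: 0.0381
gripper_force: 0.0
```

{"method": "send_rows", "body": {"increments": [{"gripper": 0.1,"linear": [-0.002,-0.002,-0.02],"delta_rot": [0,0,0]},{"gripper": 0.1,"linear": [-0.002,-0.002,-0.038],"delta_rot": [0,0,0]},{"gripper": 0.1,"linear": [-0.002,-0.002,-0.038],"delta_rot": [0,0,0]}]}}

```text
clock: 2.1
position: [0.5075, -0.0297, 0.191]
ee_rot: [-0.002, 0.861, 0.509, -0.002]
contact_force: [-0.3, 0.3, -0.3]
width: 0.0384
gripper_force: 0.0
```

```bash
python3 - <<'E'
from h import *
im,R=shot("scene"); cv2.imwrite("pics/s1.png",cv2.resize(im["pixels"][140:260,200:340],None,fx=5,fy=5,interpolation=cv2.INTER_CUBIC))
print(get_state()["position"],get_state()["contact_force"])
E
```

```text
[ 0.50859395 -0.02991906  0.19240753] [0.50504655 0.11763441 1.31001221]
```

View pics/s1.png

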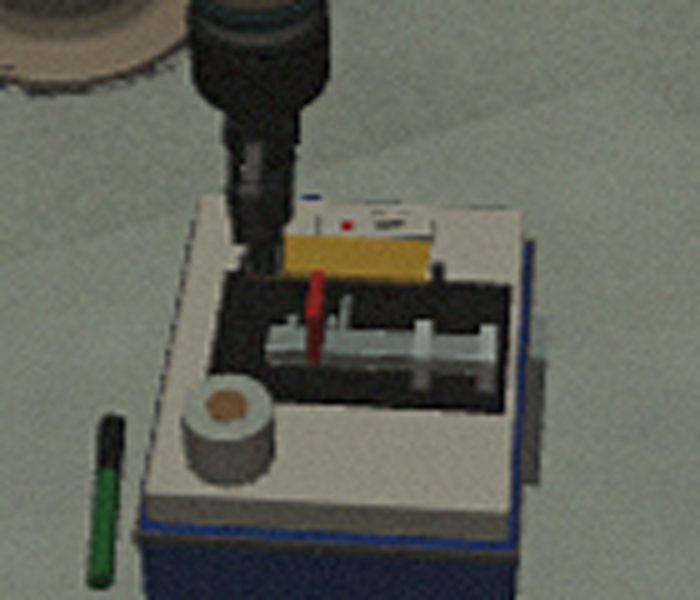

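The tab finger stands behind the tab (tab at crop x≈315, finger edge at about 285), a gap of about 12 mm. That matches the plan. I'm descending in steps and watching the force.

{"method": "send_rows", "body": {"increments": [{"gripper": 0.1,"linear": [0.001,0.001,-0.01],"delta_rot": [0,0,0]},{"gripper": 0.1,"linear": [0.001,0.001,-0.02],"delta_rot": [0,0,0]},{"gripper": 0.1,"linear": [0.001,0.001,-0.024],"delta_rot": [0,0,0]},{"gripper": 0.1,"linear": [0.001,0.001,-0.024],"delta_rot": [0,0,0]},{"gripper": 0.1,"linear": [0.001,0.001,-0.024],"delta_rot": [0,0,0]}]}}

```text
clock: 2.65
position: [0.511, -0.0286, 0.1694]
ee_rot: [0.0, 0.861, 0.509, 0.0]
contact_force: [-0.0, -0.3, 0.6]
width: 0.0386
gripper_force: 0.0
```

{"method": "send_rows", "body": {"increments": [{"gripper": 0.1,"linear": [0,0,-0.002],"delta_rot": [0,0,0]},{"gripper": 0.1,"linear": [0,0,-0.003],"delta_rot": [0,0,0]},{"gripper": 0.1,"linear": [0,0,-0.003],"delta_rot": [0,0,0]},{"gripper": 0.1,"linear": [0,0,-0.003],"delta_rot": [0,0,0]}]}}

```text
clock: 3.05
position: [0.5109, -0.0285, 0.1664]
ee_rot: [0.0, 0.861, 0.509, 0.0]
contact_force: [0.3, 0.1, -0.8]
width: 0.0384
gripper_force: 0.0
```

{"method": "send_rows", "body": {"increments": [{"gripper": 0.1,"linear": [0,0,-0.002],"delta_rot": [0,0,0]},{"gripper": 0.1,"linear": [0,0,-0.003],"delta_rot": [0,0,0]},{"gripper": 0.1,"linear": [0,0,-0.003],"delta_rot": [0,0,0]},{"gripper": 0.1,"linear": [0,0,-0.003],"delta_rot": [0,0,0]}]}}

```text
clock: 3.45
position: [0.5111, -0.0286, 0.1637]
ee_rot: [0.0, 0.861, 0.509, 0.0]
contact_force: [-0.9, 0.7, 3.4]
width: 0.0381
gripper_force: 1.7
```

{"method": "send_rows", "body": {"increments": [{"gripper": 0.1,"linear": [0,0,-0.002],"delta_rot": [0,0,0]},{"gripper": 0.1,"linear": [0,0,-0.004],"delta_rot": [0,0,0]},{"gripper": 0.1,"linear": [0,0,-0.004],"delta_rot": [0,0,0]},{"gripper": 0.1,"linear": [0,0,-0.004],"delta_rot": [0,0,0]}]}}

```text
clock: 3.85
position: [0.5111, -0.0286, 0.1595]
ee_rot: [0.0, 0.861, 0.509, 0.0]
contact_force: [0.2, -0.2, 4.7]
width: 0.0387
gripper_force: 2.4
```

{"method": "send_rows", "body": {"increments": [{"gripper": 0.1,"linear": [0,0,-0.002],"delta_rot": [0,0,0]},{"gripper": 0.1,"linear": [0,0,-0.004],"delta_rot": [0,0,0]},{"gripper": 0.1,"linear": [0,0,-0.004],"delta_rot": [0,0,0]},{"gripper": 0.1,"linear": [0,0,-0.004],"delta_rot": [0,0,0]}]}}

```text
clock: 4.25
position: [0.5111, -0.0286, 0.1557]
ee_rot: [0.0, 0.861, 0.509, 0.0]
contact_force: [0.6, -0.0, 6.6]
width: 0.0383
gripper_force: 3.1
```

{"method": "send_rows", "body": {"increments": [{"gripper": 0.1,"linear": [0,0,-0.001],"delta_rot": [0,0,0]},{"gripper": 0.1,"linear": [0,0,-0.001],"delta_rot": [0,0,0]},{"gripper": 0.1,"linear": [0.001,0.002,-0.001],"delta_rot": [0,0,0]},{"gripper": 0.1,"linear": [0.002,0.004,-0.001],"delta_rot": [0,0,0]},{"gripper": 0.1,"linear": [0.003,0.006,-0.001],"delta_rot": [0,0,0]},{"gripper": 0.1,"linear": [0.004,0.008,-0.001],"delta_rot": [0,0,0]},{"gripper": 0.1,"linear": [0.005,0.01,-0.001],"delta_rot": [0,0,0]}]}}

```text
clock: 4.95
position: [0.5151, -0.0203, 0.1547]
ee_rot: [0.001, 0.861, 0.509, -0.002]
contact_force: [-3.3, -4.9, 7.1]
width: 0.0384
gripper_force: 3.6
```

{"method": "send_rows", "body": {"increments": [{"gripper": 0.1,"linear": [0.001,0.002,0],"delta_rot": [0,0,0]},{"gripper": 0.1,"linear": [0.002,0.004,0],"delta_rot": [0,0,0]},{"gripper": 0.1,"linear": [0.003,0.006,0],"delta_rot": [0,0,0]},{"gripper": 0.1,"linear": [0.004,0.008,0],"delta_rot": [0,0,0]},{"gripper": 0.1,"linear": [0.005,0.009,0],"delta_rot": [0,0,0]}]}}

```text
clock: 5.45
position: [0.5196, -0.012, 0.1547]
ee_rot: [0.002, 0.86, 0.51, -0.003]
contact_force: [-4.4, -6.7, 8.4]
width: 0.0383
gripper_force: 4.6
```

```bash
python3 - <<'E'
from h import *
im,R=shot("scene"); cv2.imwrite("pics/s2.png",cv2.resize(im["pixels"][140:260,200:340],None,fx=5,fy=5,interpolation=cv2.INTER_CUBIC))
s=get_state();print(s["position"],s["contact_force"])
E
```

```text
[ 0.51963203 -0.01181031  0.15469424] [-3.53479539 -6.40293164  7.86742713]
```

View pics/s2.png

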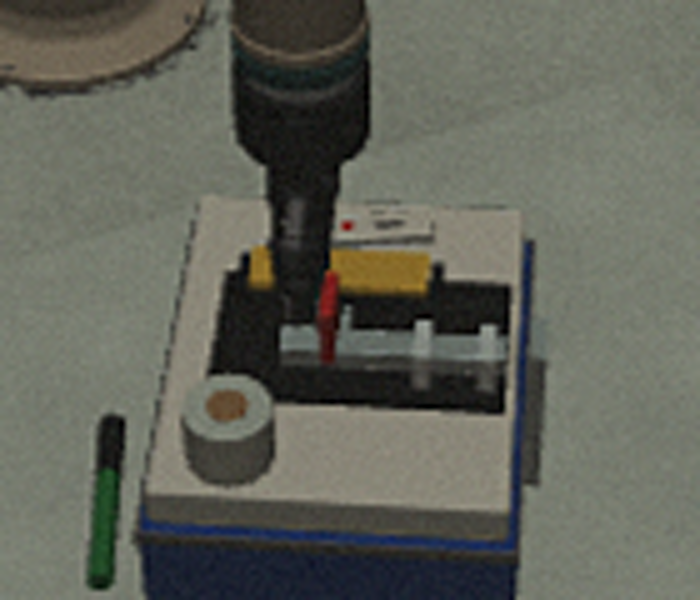

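The carrier hasn't moved (edges unchanged). The catch is pressed, the finger is on the tab, and the tab has gone from x≈315 to 329, about 8 mm. I'm pushing on.

{"method": "send_rows", "body": {"increments": [{"gripper": 0.1,"linear": [0.001,0.002,0],"delta_rot": [0,0,0]},{"gripper": 0.1,"linear": [0.002,0.004,0],"delta_rot": [0,0,0]},{"gripper": 0.1,"linear": [0.003,0.006,0],"delta_rot": [0,0,0]},{"gripper": 0.1,"linear": [0.004,0.008,0],"delta_rot": [0,0,0]},{"gripper": 0.1,"linear": [0.006,0.01,0],"delta_rot": [0,0,0]},{"gripper": 0.1,"linear": [0.007,0.012,0],"delta_rot": [0,0,0]},{"gripper": 0.1,"linear": [0.008,0.014,0],"delta_rot": [0,0,0]}]}}

```text
clock: 6.2
position: [0.5271, 0.0019, 0.1546]
ee_rot: [0.001, 0.86, 0.509, -0.003]
contact_force: [-4.7, -7.5, 8.4]
width: 0.0384
gripper_force: 5.1
```

{"method": "send_rows", "body": {"increments": [{"gripper": 0.1,"linear": [0.001,0.002,0],"delta_rot": [0,0,0]},{"gripper": 0.1,"linear": [0.002,0.004,0],"delta_rot": [0,0,0]},{"gripper": 0.1,"linear": [0.003,0.006,0],"delta_rot": [0,0,0]},{"gripper": 0.1,"linear": [0.004,0.008,0],"delta_rot": [0,0,0]},{"gripper": 0.1,"linear": [0.004,0.008,0],"delta_rot": [0,0,0]}]}}

```text
clock: 6.7
position: [0.5315, 0.01, 0.1547]
ee_rot: [0.002, 0.86, 0.51, -0.003]
contact_force: [-2.6, -6.0, 8.8]
width: 0.0386
gripper_force: 4.6
```

{"method": "send_rows", "body": {"increments": [{"gripper": 0.1,"linear": [0.0005,0.001,0],"delta_rot": [0,0,0]},{"gripper": 0.1,"linear": [0.001,0.002,0],"delta_rot": [0,0,0]},{"gripper": 0.1,"linear": [0.0015,0.003,0],"delta_rot": [0,0,0]},{"gripper": 0.1,"linear": [0.002,0.0035,0],"delta_rot": [0,0,0]}]}}

```text
clock: 7.1
position: [0.5332, 0.0132, 0.1546]
ee_rot: [0.002, 0.86, 0.51, -0.003]
contact_force: [-4.1, -7.2, 8.1]
width: 0.0385
gripper_force: 5.0
```

{"method": "send_rows", "body": {"increments": [{"gripper": 0.1,"linear": [0.0005,0.001,0],"delta_rot": [0,0,0]},{"gripper": 0.1,"linear": [0.001,0.0018,0],"delta_rot": [0,0,0]},{"gripper": 0.1,"linear": [0.001,0.0018,0],"delta_rot": [0,0,0]}]}}

```text
clock: 7.4
position: [0.534, 0.0145, 0.1546]
ee_rot: [0.002, 0.86, 0.51, -0.003]
contact_force: [-4.8, -8.2, 8.1]
width: 0.0386
gripper_force: 5.7
```

{"method": "send_rows", "body": {"increments": [{"gripper": 0.1,"linear": [0.0005,0.001,0],"delta_rot": [0,0,0]},{"gripper": 0.1,"linear": [0.001,0.0018,0],"delta_rot": [0,0,0]},{"gripper": 0.1,"linear": [0.001,0.0018,0],"delta_rot": [0,0,0]}]}}

```text
clock: 7.7
position: [0.534, 0.0147, 0.1547]
ee_rot: [0.003, 0.86, 0.51, -0.005]
contact_force: [-7.4, -14.1, 9.6]
width: 0.0382
gripper_force: 8.0
```

```bash
python3 - <<'E'
from h import *
im,R=shot("scene"); cv2.imwrite("pics/s3.png",cv2.resize(im["pixels"][140:260,200:340],None,fx=5,fy=5,interpolation=cv2.INTER_CUBIC))
E
```

```text
(no output)
```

View pics/s3.png

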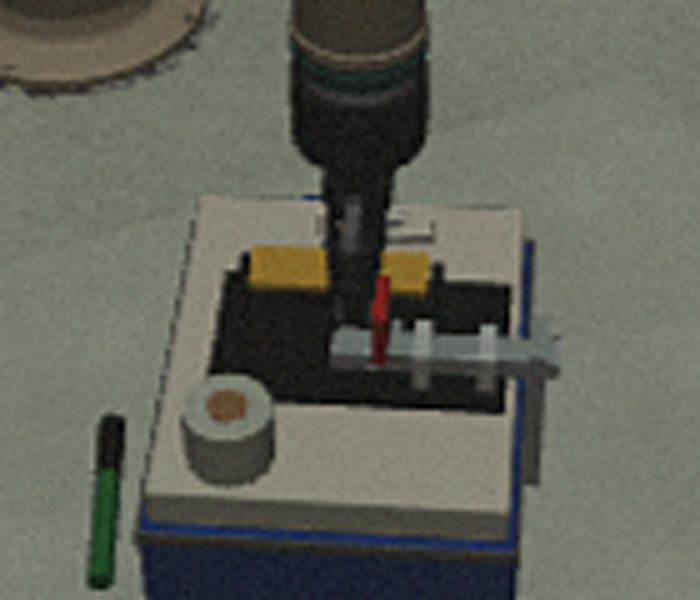

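The tab is now at x≈381, a travel of about 39 mm. The bolt reaches into the keeper, the push force has risen to 16 N and the carrier hasn't moved, so the bolt is home. I'm easing off and lifting straight up.

{"method": "send_rows", "body": {"increments": [{"gripper": 0.1,"linear": [-0.001,-0.002,0],"delta_rot": [0,0,0]},{"gripper": 0.1,"linear": [-0.001,-0.002,0.004],"delta_rot": [0,0,0]},{"gripper": 0.1,"linear": [-0.001,-0.002,0.01],"delta_rot": [0,0,0]},{"gripper": 0.1,"linear": [-0.001,-0.002,0.02],"delta_rot": [0,0,0]},{"gripper": 0.1,"linear": [-0.001,-0.002,0.04],"delta_rot": [0,0,0]},{"gripper": 0.1,"linear": [-0.001,-0.002,0.07],"delta_rot": [0,0,0]},{"gripper": 0.1,"linear": [-0.001,-0.002,0.1],"delta_rot": [0,0,0]},{"gripper": 0.1,"linear": [-0.001,-0.002,0.1],"delta_rot": [0,0,0]}]}}

```text
clock: 8.55
position: [0.5379, 0.0174, 0.2577]
ee_rot: [0.002, 0.861, 0.509, 0.003]
contact_force: [-0.5, 0.8, -0.2]
width: 0.0384
gripper_force: 0.0
```

```bash
python3 - <<'E'
from h import *
im,R=shot("scene"); cv2.imwrite("pics/s4.png",cv2.resize(im["pixels"][140:260,200:340],None,fx=5,fy=5,interpolation=cv2.INTER_CUBIC))
s=get_state();print(s["position"],s["contact_force"],abs(s["qd"]).max())
E
```

```text
[0.53667358 0.0175147  0.25557543] [ 0.22097441 -0.43911311 -0.35987404] 0.061809619499439916
```

View pics/s4.png

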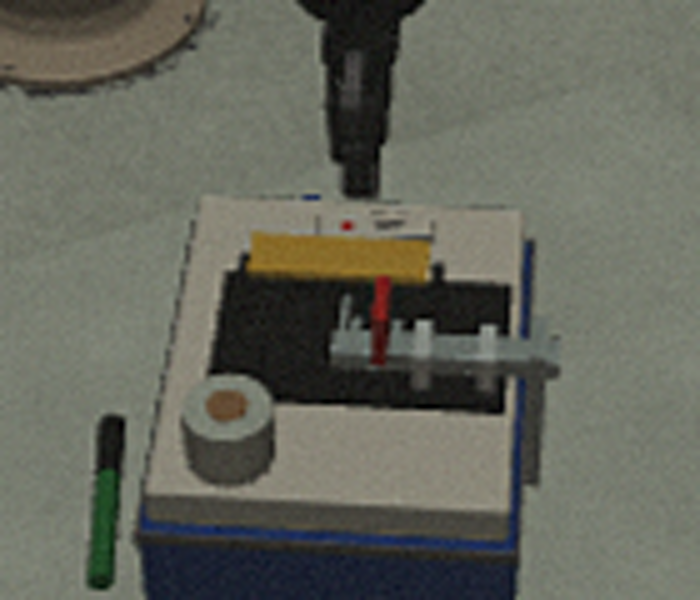

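The catch is fully up: its top edge is back at row ≈235, as it was before pressing. The bolt is home with the tab at x≈381, and the arm is clear. Handing in.

```bash
python3 -c "
from rig import sign_off
print(sign_off())"
```

```text
the job is handed in; nothing more can be done
None
```

I handed the job in: in the last picture the bolt is home in its keeper, the catch has sprung up, the carrier and the bystanders in view have not moved and the arm is clear; no verdict came back.

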